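# Turn the filament selector to orange and feed

## Task

The next print is orange: with a fingertip, push the tab of the filament selector round from its parked position until it clicks into place at the port with the orange cap. Then press the green button on the feeder fully down and let it spring back, and finish clear of everything. Push gently and only from one side of the tab at a time, never pinching it; do not press the button before orange is selected, and leave the glue stick, the scraper and the printed pot where they are.

Things in the scene. Friction and masses are not known exactly. Their poses are not given: they have to be found in the camera images.
- station: filament selector unit, screwed to the table: grey base plate 8 mm thick, from x = -165 to +135 mm and y = -145 to +145 mm, with a round light-grey housing (diameter 120 mm, top 38 mm above the table). Origin on the rotor's vertical axis at table height; z up; +x points to the parked port. Nothing on the unit is higher than 76 mm
- park (a point): top of the blank port block marked with a dark bar, where the tab points at the start: 93 mm from the rotor's axis along the unit's +x, 34 mm above the table. Four more such blocks stand round the axis, 45 and 90 degrees to either side of it, each with one coloured cap; which colour sits on which block varies
- selector (a joint): angle of the rotor about its vertical axis, rad, positive counterclockwise from above; 0 parked, about -1.571, -0.785, 0.785 and 1.571 at the ports, stops at -1.75 and 1.75. It has a click stop at each position: released between two it snaps to the nearer one. Pushing it over the middle between two stops takes 2 to 3 N at the tab
- tab: the rotor's blue upright tab, which points at the selected port. Origin on the rotor's axis at table height, x outward along the tab, z up. It runs from 44 to 80 mm from the axis, 46 to 76 mm above the table, 12 mm thick with its rubber pads. Inside it lies the dark rotor disc (radius 48 mm, top 51 mm above the table); beneath its path only the housing and ports (caps' tops at 40 mm)
- tab_face (a point): middle of the tab, 64 mm from the rotor's axis and 65 mm above the table: push here on either side
- tab_point (a point): point that turns with the tab, 93 mm from the rotor's axis on the tab's centre line: it stands over the centre of the cap that the tab points at
- pad_left: black rubber pad on the tab's side that looks counterclockwise (tab's +y), 30 x 22 mm, 3 mm thick; origin on the rotor's axis at table height, not at the pad
- pad_right: the same pad on the tab's clockwise side (tab's -y); origin on the rotor's axis at table height
- cap_orange: orange round cap, diameter 22 mm, 6 mm high, fixed on the orange filament's port, its centre 93 mm from the rotor's axis; origin at the centre of its underside, 34 mm above the table
- cap_yellow: the same in yellow on another port
- cap_purple: the same in purple on another port
- cap_teal: the same in teal on another port
- feed_top (a point): centre of the top of the green push button (diameter 24 mm), 74 mm above the table when up, at x = -105 mm, y = 0 in the unit's frame, on top of the black feeder box (66 x 60 mm, top 52 mm above the table; its motor on the unit's +y side). Pressed straight down it goes 6 mm, against a spring of 5 N at the bottom
- feed (a joint): travel of the green button, m: 0 up, 0.006 fully down
- glue_stick_mid (a point): bystander: blue and white glue stick, standing, diameter 27 mm, 96 mm tall; point at its centre
- scraper_grip (a point): bystander: bed scraper lying flat, 200 mm long, black handle diameter 20 mm, steel blade 65 mm wide; point on the handle
- pot_mid (a point): bystander: pink 3D-printed pot, standing, diameter 52 mm, 70 mm tall; point at its centre

How it is judged:
By the outcome, as a careful person would: the job done as asked, in the order asked, and still so for the second after the job is handed in, with the robot touching nothing.
It also fails if it takes over 48 s, if anything falls off the work surface, if the arm or the gripper's body presses on something with over 40 N, if the wrist force passes 120 N, or if a joint passes its speed limit or range.

## Robot

A 6-joint arm with a two-finger parallel gripper is mounted at the origin on the work surface. World frame = base frame: x ahead of the robot, y to its left, z up, the work surface at z = 0. Lengths are in m, angles in rad, forces in N, time in s.
With the tool pointing down it reaches from about 0.35 to 0.975 m from the base axis. Payload 4.9 kg.
Tool frame: the origin (TCP) lies midway between the tips of the shut fingers; the grasp point (between the pads) lies 19 mm behind it; z points along the fingers, y is the direction in which the jaws open and shut (so a half turn about z gives the same grasp; the last joint's range is limited). The gripper opens to 85 mm and grips with 20 to 120 N. Pads are 22 mm wide; open, the fingers measure 114 mm over their backs; the gripper's body (76 mm by 85 mm) begins 54 mm behind the grasp point. The pads swing forward as they close: fully open they stand 13 mm farther back than shut.
Start: joints at [1.1, 0.053, 1.613, -0, 1.476, -0.119], TCP at [0.215, 0.587, 0.231] pointing down, gripper open.
Joint ranges: [-3.01, 3.01], [-1.01, 2.22], [0.06, 2.58], [-1.02, 4.17], [0.09, 2.62], [-3.14, 3.14]. Speed limits (rad/s): [2.57, 2.57, 3.14, 3.14, 3.14, 3.14].

## Interface

Orientations are given as a unit quaternion [w, x, y, z].
In Python, from plant import manip gives the robot as it stands. The module is installed in compiled form; this text tells all that it offers.
- The arm moves only by the tool move_arm, never from a script. Its argument "rows" is a list of rows, each an object of numbers: "tx", "ty", "tz": the shift along the tool's x, y, z in m; "ax", "ay", "az": the turn, a rotation vector about the tool's x, y, z in degrees; "jaw": the closure in counts, from 0 (fully open) to 255 (shut). In form: [{"tx": .., "ty": .., "tz": .., "ax": .., "ay": .., "az": .., "jaw": ..}, ...]. A call has 1 to 12 rows; each row shifts and turns the pose as measured when the row begins, along the tool's axes as they then stand; what a row does not reach is not made up. A row lasts 1/10 s, in which the tool goes at most 50 mm and 8.59 degrees, less where a joint would pass 70% of its speed; a pose out of reach is approached as far as the arm can. A call with a gripper value outside its range is refused whole. The fingers move at their own pace and stop on an object; the grip force is fixed at half the most. Time passes only in rows, so rows that do not move let the fingers close. It gives the time, the measured TCP pose, the force and the opening at its end, in the units of the state.
- manip.state(): the state, without advancing time (a new reading comes with each control period).
- manip.grab_frame(name): name is "scene" or "top" or "wrist"; returns a dict with "color" (480x640x3 uint8, red, green, blue), "intrinsics" (3x3 intrinsics, pixels), "R" (3x3) and "t" (3): a world point X has camera coordinates R X + t. Camera axes: x right, y down, z forward; pixel columns grow to the right and rows downward; lengths in m; the calibration is good to about 2 mm. A picture is of the moment at which its call begins. There is no depth.
- manip.job_done(): hands the job in, once; it reports no verdict.
The state is a dict: "time": time; "joint_pos": joint angles; "joint_vel": joint speeds; "joint_efforts": joint torques, N m; "tool_pos": TCP position; "tool_rot": TCP orientation; "contact_force": force on the tool from outside, world axes, zero at the start; "ft_torque": the same for the moment, N m; "gripper_width": opening from 0.0 (shut) to 1.0 (fully open).
Only numpy, scipy, OpenCV 4.12 (cv2) and the standard library are available. Lean on these libraries where they do the work, as an engineer would, in place of code of your own. Each camera call takes 0.05 s, during which the arm holds its last target.

## Working session

There is one attempt and no reset: what is moved stays moved. The work goes in short steps, Python scripts to look and compute and a tool call to move; the robot and the scene stay as the last step left them, time stands still between calls to the robot, and variables do not carry over. Pictures are saved under pics/ and viewed, and the job is handed in when it is done.

Besides the shell and the picture viewer there is one more tool, called after ">>>" in YAML: its name, and indented under it one key for each argument. move_arm: Moves the arm, as the interface text tells. Its arguments: {"type":"object","properties":{"rows":{"type":"array"}},"required":["rows"]}

```bash
mkdir -p pics; cat > h.py <<'E'
from plant import manip
import numpy as np, cv2
def grab(n,f):
    d=manip.grab_frame(n); cv2.imwrite('pics/'+f,d['color'][:,:,::-1]); 
    np.savez('pics/'+f[:-4]+'.npz',K=d['intrinsics'],R=d['R'],t=d['t']); return d
def ray(f,u,v,z):
    d=np.load('pics/'+f+'.npz'); R=d['R'];t=d['t']
    r=R.T@np.linalg.inv(d['K'])@np.array([u,v,1.]); c=-R.T@t
    return c+r*(z-c[2])/r[2]
def proj(f,X):
    d=np.load('pics/'+f+'.npz'); p=d['K']@(d['R']@np.array(X)+d['t']); return p[:2]/p[2]
E
python3 - <<'E'
from h import *
grab('scene','s0.png');grab('top','t0.png')
print(manip.state())
E
```

```text
{'time': 0.1, 'joint_pos': array([ 1.10000381e+00,  5.33022735e-02,  1.61413630e+00,  3.97306248e-06,
        1.47601257e+00, -1.18979047e-01]), 'joint_vel': array([ 0.00051887, -0.00141828, -0.00324426, -0.00250524,  0.00126177,
        0.0005561 ]), 'joint_efforts': array([ 7.12522287e-04, -3.94908249e+01, -3.71362817e+01, -6.18524496e-05,
        3.97901560e-03, -1.31276033e-05]), 'tool_pos': array([0.21510681, 0.58622247, 0.23019106]), 'tool_rot': array([-2.71958821e-04,  1.75001061e-01,  9.84567806e-01, -8.88558903e-04]), 'contact_force': array([ 0.01217906,  0.28175096, -0.14990206]), 'ft_torque': array([-0.05085392, -0.03832381,  0.04285996]), 'gripper_width': 0.9999585633116413}
```

View pics/s0.png

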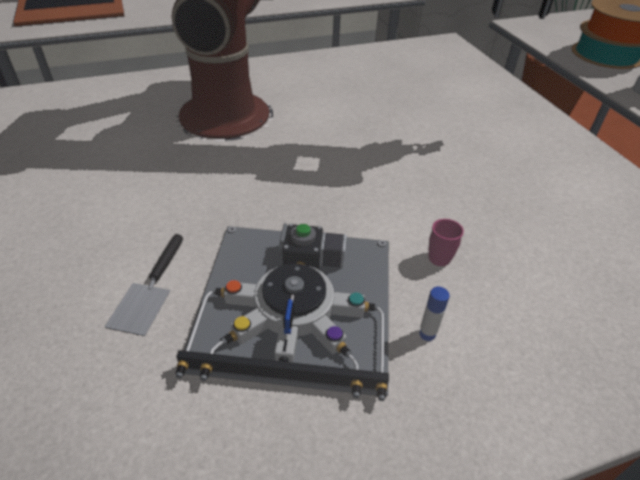

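View pics/t0.png

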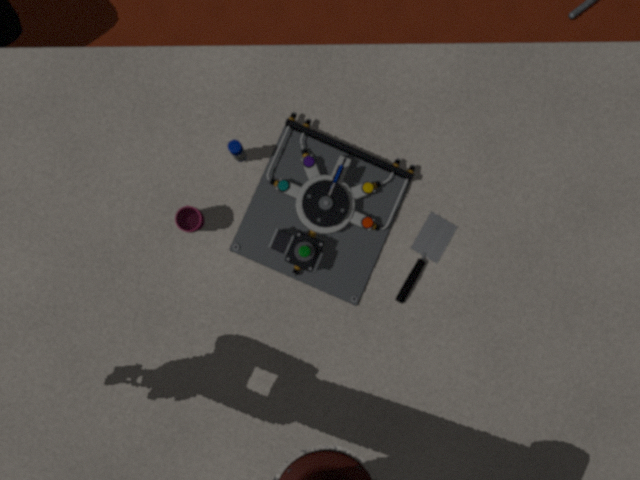

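```bash
python3 - <<'E'
from h import *
im=cv2.imread('pics/t0.png')[100:310,220:440]
im=cv2.convertScaleAbs(im,alpha=1.5)
cv2.imwrite('pics/t0c.png',cv2.resize(im[:, :200],(0,0),fx=2.8,fy=2.8,interpolation=cv2.INTER_CUBIC)[:600])
E
```

```text
(no output)
```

View pics/t0c.png

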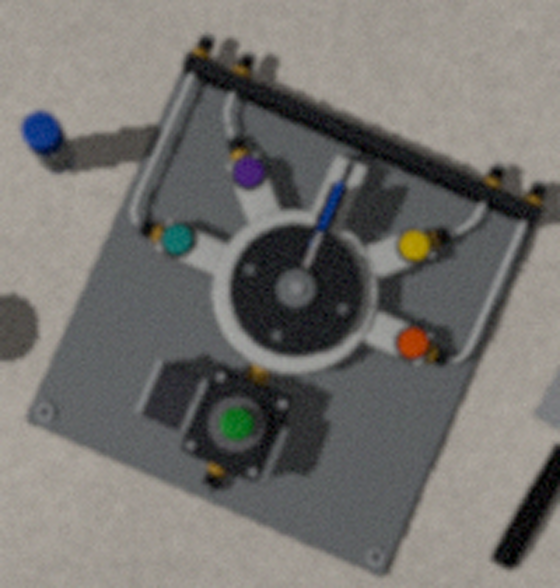

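```bash
python3 - <<'E'
from h import *
from scipy.optimize import least_squares
pts={'o':(413,343,.04,0,-93),'y':(415,245,.04,65.8,-65.8),'p':(249,171,.04,65.8,65.8),'t':(177,239,.04,0,93),'b':(237,423,.074,-105,0),'c1':(44,412,.008,None,None),'c2':(376,556,.008,None,None)}
A=[];B=[]
for k,(u,v,z,a,b) in pts.items():
    w=ray('t0',220+(u+.5)/2.8-.5,100+(v+.5)/2.8-.5,z); print(k,w.round(4))
    if a is not None: A.append((a/1e3,b/1e3));B.append(w[:2])
A=np.array(A);B=np.array(B)
f=lambda p:((np.c_[A[:,0]*np.cos(p[2])-A[:,1]*np.sin(p[2])+p[0],A[:,0]*np.sin(p[2])+A[:,1]*np.cos(p[2])+p[1]])-B).ravel()
r=least_squares(f,[.5,0,-.3]);print(r.x,np.degrees(r.x[2]),(r.fun*1e3).round(1))
c,s=np.cos(r.x[2]),np.sin(r.x[2])
print('check scene px')
for k,(u,v,z,a,b) in pts.items():
    if a is not None: print(k,proj('s0',[r.x[0]+(c*a-s*b)/1e3,r.x[1]+(s*a+c*b)/1e3,z]))
E
```

```text
o [ 0.5712 -0.096   0.04  ]
y [ 0.6422 -0.0994  0.04  ]
p [0.6981 0.0195 0.04  ]
t [0.6496 0.0723 0.04  ]
b [0.5159 0.032  0.074 ]
c1 [0.5281 0.1738 0.008 ]
c2 [ 0.4165 -0.0685  0.008 ]
[ 0.61056464 -0.01206891 -0.43705518] -25.041417302340644 [-0.  -0.3  0.2 -0.2 -0.   0.2  0.3 -0.1 -0.4  0.3]
check scene px
o [234.102574  284.2728226]
y [242.60508129 321.19721525]
p [335.68068491 331.02352661]
t [357.4459429  296.67634505]
b [304.15450483 226.7208229 ]
```

```bash
cat >> h.py <<'E'
from scipy.spatial.transform import Rotation as Ro
AX=np.array([.6106,-.0121]);YAW=np.radians(-25.04)
def U(x,y): # unit mm->world
    c,s=np.cos(YAW),np.sin(YAW); return AX+np.array([c*x-s*y,s*x+c*y])/1e3
def plan(xy,z,yaw_y): # target TCP xy,z ; tool y world direction deg
    s=manip.state();q=s['tool_rot'];R=Ro.from_quat([q[1],q[2],q[3],q[0]])
    y=np.radians(yaw_y);Y=np.array([np.cos(y),np.sin(y),0]);Z=np.array([0,0,-1.]);T=Ro.from_matrix(np.c_[np.cross(Y,Z),Y,Z])
    d=R.inv().apply(np.r_[xy,z]-s['tool_pos']);a=np.degrees((R.inv()*T).as_rotvec())
    p=s['tool_pos'];c,si=np.cos(YAW),np.sin(YAW);e=p[:2]-AX
    print('t',round(s['time'],2),'pos',p.round(4),'unit mm',(np.array([c*e[0]+si*e[1],-si*e[0]+c*e[1]])*1e3).round(1),'F',s['contact_force'].round(1),'w',round(s['gripper_width'],3))
    print('shift mm',(d*1e3).round(1),'turn',a.round(2))
E
python3 - <<'E'
from h import *
plan(U(64,38),.15,65)
print(U(64,38))
c=np.array([64,-20.5])
for d in (5,6,8):
    R=Ro.from_euler('z',d,degrees=True).as_matrix()[:2,:2];print(d,c-R@c)
E
```

```text
t 0.1 pos [0.2151 0.5862 0.2302] unit mm [-611.6  374.7] F [ 0.   0.3 -0.1] w 1.0
shift mm [-644.5 -392.8   80.8] turn [-0.11 -0.01  4.84]
[ 0.68466833 -0.00475958]
5 [-1.5431534  -5.65597622]
6 [-1.7922348  -6.80212279]
8 [-2.23020497 -9.10658305]
```

>>> move_arm:
  rows:
    - {"tx": -0.02,"ty": -0.012,"az": 0.4,"jaw": 255}
    - {"tx": -0.034,"ty": -0.0207,"az": 0.4,"jaw": 255}
    - {"tx": -0.034,"ty": -0.0207,"az": 0.4,"jaw": 255}
    - {"tx": -0.034,"ty": -0.0207,"az": 0.4,"jaw": 255}
    - {"tx": -0.034,"ty": -0.0207,"az": 0.4,"jaw": 255}
    - {"tx": -0.034,"ty": -0.0207,"az": 0.4,"jaw": 255}
    - {"tx": -0.034,"ty": -0.0207,"az": 0.4,"jaw": 255}
    - {"tx": -0.034,"ty": -0.0207,"az": 0.4,"jaw": 255}
    - {"tx": -0.034,"ty": -0.0207,"az": 0.4,"jaw": 255}
    - {"tx": -0.034,"ty": -0.0207,"az": 0.4,"jaw": 255}
    - {"tx": -0.034,"ty": -0.0207,"az": 0.4,"jaw": 255}
    - {"tx": -0.034,"ty": -0.0207,"az": 0.4,"jaw": 255}

```text
schema error: expected keys tx, ty, tz, ax, ay, az, jaw
```

```bash
python3 -c "
from h import *
plan(U(64,38),.15,65)"
```

```text
t 0.1 pos [0.2151 0.5862 0.2302] unit mm [-611.6  374.7] F [ 0.   0.3 -0.1] w 1.0
shift mm [-644.5 -392.8   80.8] turn [-0.11 -0.01  4.84]
```

All keys are required.

>>> move_arm:
  rows:
    - {"tx": -0.02,"ty": -0.012,"tz": 0,"ax": 0,"ay": 0,"az": 0.4,"jaw": 255}
    - {"tx": -0.034,"ty": -0.0207,"tz": 0,"ax": 0,"ay": 0,"az": 0.4,"jaw": 255}
    - {"tx": -0.034,"ty": -0.0207,"tz": 0,"ax": 0,"ay": 0,"az": 0.4,"jaw": 255}
    - {"tx": -0.034,"ty": -0.0207,"tz": 0,"ax": 0,"ay": 0,"az": 0.4,"jaw": 255}
    - {"tx": -0.034,"ty": -0.0207,"tz": 0,"ax": 0,"ay": 0,"az": 0.4,"jaw": 255}
    - {"tx": -0.034,"ty": -0.0207,"tz": 0,"ax": 0,"ay": 0,"az": 0.4,"jaw": 255}
    - {"tx": -0.034,"ty": -0.0207,"tz": 0,"ax": 0,"ay": 0,"az": 0.4,"jaw": 255}
    - {"tx": -0.034,"ty": -0.0207,"tz": 0,"ax": 0,"ay": 0,"az": 0.4,"jaw": 255}
    - {"tx": -0.034,"ty": -0.0207,"tz": 0,"ax": 0,"ay": 0,"az": 0.4,"jaw": 255}
    - {"tx": -0.034,"ty": -0.0207,"tz": 0,"ax": 0,"ay": 0,"az": 0.4,"jaw": 255}
    - {"tx": -0.034,"ty": -0.0207,"tz": 0,"ax": 0,"ay": 0,"az": 0.4,"jaw": 255}
    - {"tx": -0.034,"ty": -0.0207,"tz": 0,"ax": 0,"ay": 0,"az": 0.4,"jaw": 255}

```text
time: 1.3
tool_pos: [0.492, 0.202, 0.2235]
tool_rot: [-0.003, 0.213, 0.977, -0.004]
contact_force: [0.1, 0.8, 0.2]
gripper_width: 0.002
```

```bash
python3 -c "
from h import *
plan(U(64,38),.15,65)"
```

```text
t 1.3 pos [0.492  0.202  0.2235] unit mm [-198.1  143.8] F [0.1 0.8 0.2] w 0.002
shift mm [-261.5 -107.2   73.4] turn [-0.57 -0.26  0.43]
```

>>> move_arm:
  rows:
    - {"tx": -0.029,"ty": -0.0118,"tz": 0,"ax": 0,"ay": 0,"az": 0,"jaw": 255}
    - {"tx": -0.029,"ty": -0.0118,"tz": 0,"ax": 0,"ay": 0,"az": 0,"jaw": 255}
    - {"tx": -0.029,"ty": -0.0118,"tz": 0,"ax": 0,"ay": 0,"az": 0,"jaw": 255}
    - {"tx": -0.029,"ty": -0.0118,"tz": 0,"ax": 0,"ay": 0,"az": 0,"jaw": 255}
    - {"tx": -0.029,"ty": -0.0118,"tz": 0,"ax": 0,"ay": 0,"az": 0,"jaw": 255}
    - {"tx": -0.029,"ty": -0.0118,"tz": 0.005,"ax": 0,"ay": 0,"az": 0,"jaw": 255}
    - {"tx": -0.029,"ty": -0.0118,"tz": 0.01,"ax": 0,"ay": 0,"az": 0,"jaw": 255}
    - {"tx": -0.029,"ty": -0.0118,"tz": 0.02,"ax": 0,"ay": 0,"az": 0,"jaw": 255}
    - {"tx": -0.02,"ty": -0.008,"tz": 0.02,"ax": 0,"ay": 0,"az": 0,"jaw": 255}
    - {"tx": -0.01,"ty": -0.004,"tz": 0.01,"ax": 0,"ay": 0,"az": 0,"jaw": 255}
    - {"tx": 0,"ty": 0,"tz": 0,"ax": 0,"ay": 0,"az": 0,"jaw": 255}

```text
time: 2.4
tool_pos: [0.6907, -0.0196, 0.1498]
tool_rot: [-0.007, 0.217, 0.976, -0.005]
contact_force: [0.7, -0.2, -0.5]
gripper_width: 0.002
```

```bash
python3 -c "
from h import *
plan(U(64,38),.10,65)
grab('scene','s1.png');grab('wrist','w1.png')"
```

```text
t 2.4 pos [ 0.6907 -0.0196  0.1498] unit mm [75.8 27.1] F [ 0.7 -0.2 -0.5] w 0.002
shift mm [11.2 11.5 49.8] turn [-0.73 -0.65 -0.02]
```

View pics/w1.png

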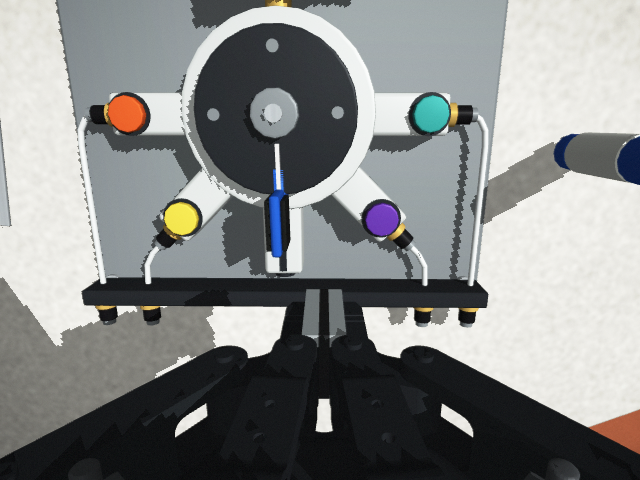

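View pics/s1.png

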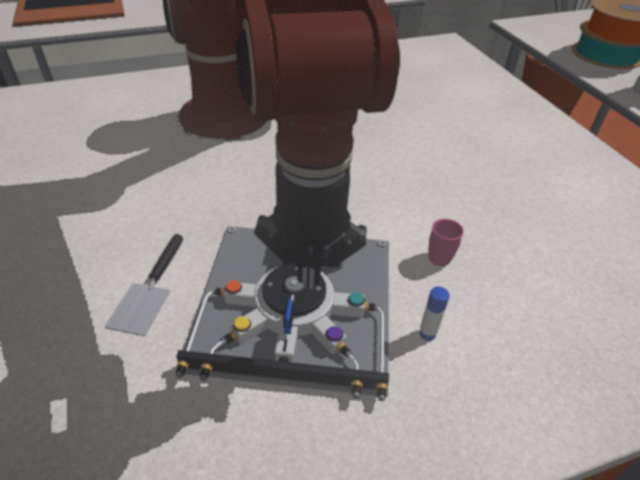

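>>> move_arm:
  rows:
    - {"tx": 0.006,"ty": 0.006,"tz": 0.015,"ax": -0.4,"ay": -0.4,"az": 0,"jaw": 255}
    - {"tx": 0.006,"ty": 0.006,"tz": 0.015,"ax": -0.3,"ay": -0.3,"az": 0,"jaw": 255}
    - {"tx": 0,"ty": 0,"tz": 0.015,"ax": 0,"ay": 0,"az": 0,"jaw": 255}
    - {"tx": 0,"ty": 0,"tz": 0.005,"ax": 0,"ay": 0,"az": 0,"jaw": 255}
    - {"tx": 0,"ty": 0,"tz": 0,"ax": 0,"ay": 0,"az": 0,"jaw": 255}

```text
time: 3.0
tool_pos: [0.6863, 0.002, 0.108]
tool_rot: [0.007, 0.213, 0.977, 0.001]
contact_force: [-0.6, 0.1, 0.4]
gripper_width: -0.0
```

```bash
python3 -c "
from h import *
plan(U(64,37),.058,65)
grab('wrist','w2.png')"
```

```text
t 3.0 pos [0.6863 0.002  0.108 ] unit mm [62.7 44.8] F [-0.6  0.1  0.4] w -0.0
shift mm [-0.6 -8.  50. ] turn [0.27 0.73 0.35]
```

View pics/w2.png

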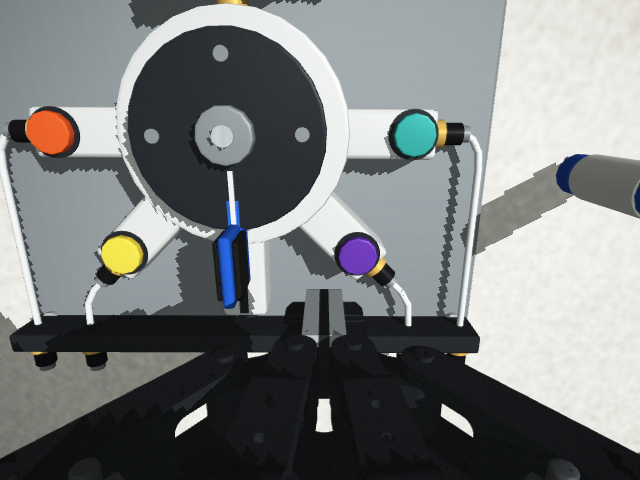

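>>> move_arm:
  rows:
    - {"tx": 0,"ty": -0.002,"tz": 0.012,"ax": 0.1,"ay": 0.3,"az": 0.3,"jaw": 255}
    - {"tx": 0,"ty": -0.002,"tz": 0.012,"ax": 0.1,"ay": 0.3,"az": 0,"jaw": 255}
    - {"tx": 0,"ty": 0,"tz": 0.012,"ax": 0,"ay": 0,"az": 0,"jaw": 255}
    - {"tx": 0,"ty": 0,"tz": 0.006,"ax": 0,"ay": 0,"az": 0,"jaw": 255}
    - {"tx": 0,"ty": 0,"tz": 0,"ax": 0,"ay": 0,"az": 0,"jaw": 255}

```text
time: 3.55
tool_pos: [0.6862, -0.0031, 0.0642]
tool_rot: [0.002, 0.217, 0.976, 0.0]
contact_force: [-0.6, -0.1, -0.1]
gripper_width: 0.003
```

```bash
python3 -c "
from h import *
plan(U(64,22),.058,65)
print(manip.state()['ft_torque'])"
```

```text
t 3.55 pos [ 0.6862 -0.0031  0.0642] unit mm [64.7 40.2] F [-0.6 -0.1 -0.1] w 0.003
shift mm [  0.7 -18.2   6.1] turn [ 0.09  0.22 -0.04]
[0.00653094 0.01442541 0.0144488 ]
```

>>> move_arm:
  rows:
    - {"tx": 0,"ty": -0.004,"tz": 0.004,"ax": 0,"ay": 0,"az": 0,"jaw": 255}
    - {"tx": 0,"ty": -0.004,"tz": 0.002,"ax": 0,"ay": 0,"az": 0,"jaw": 255}
    - {"tx": 0,"ty": -0.004,"tz": 0,"ax": 0,"ay": 0,"az": 0,"jaw": 255}
    - {"tx": 0,"ty": 0,"tz": 0,"ax": 0,"ay": 0,"az": 0,"jaw": 255}

```text
time: 3.95
tool_pos: [0.6809, -0.0151, 0.0577]
tool_rot: [0.002, 0.217, 0.976, 0.0]
contact_force: [0.4, 0.3, 0.4]
gripper_width: -0.003
```

```bash
python3 -c "
from h import *
plan(U(64,22),.058,65)
grab('wrist','w3.png');print(manip.state()['ft_torque'])"
```

```text
t 3.95 pos [ 0.6809 -0.0151  0.0577] unit mm [65. 27.] F [0.4 0.3 0.4] w -0.003
shift mm [ 1.  -5.  -0.3] turn [ 0.08  0.23 -0.05]
[3.09608967e-02 6.89058770e-02 3.12483008e-05]
```

View pics/w3.png

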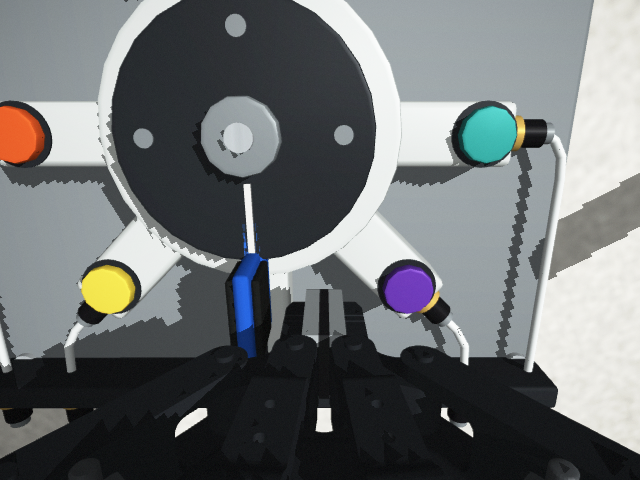

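>>> move_arm:
  rows:
    - {"tx": 0.001,"ty": -0.003,"tz": 0,"ax": 0,"ay": 0,"az": 0,"jaw": 255}
    - {"tx": 0,"ty": -0.002,"tz": 0,"ax": 0,"ay": 0,"az": 0,"jaw": 255}
    - {"tx": -0.0015,"ty": -0.0057,"tz": 0,"ax": 0,"ay": 0,"az": 5,"jaw": 255}
    - {"tx": -0.0015,"ty": -0.0057,"tz": 0,"ax": 0,"ay": 0,"az": 5,"jaw": 255}

```text
time: 4.4
tool_pos: [0.6762, -0.0301, 0.0592]
tool_rot: [0.004, 0.303, 0.953, 0.002]
contact_force: [1.8, 1.8, -0.9]
gripper_width: 0.001
```

```bash
python3 -c "
from h import *
plan(U(64,22),.058,65)
grab('wrist','w4.png');print(manip.state()['ft_torque'])"
```

```text
t 4.4 pos [ 0.6762 -0.0301  0.0592] unit mm [67.1 11.5] F [ 1.8  1.8 -0.9] w 0.001
shift mm [4.9 9.8 1.2] turn [  0.27   0.38 -10.32]
[ 0.175409   -0.13447924  0.04575969]
```

View pics/w4.png

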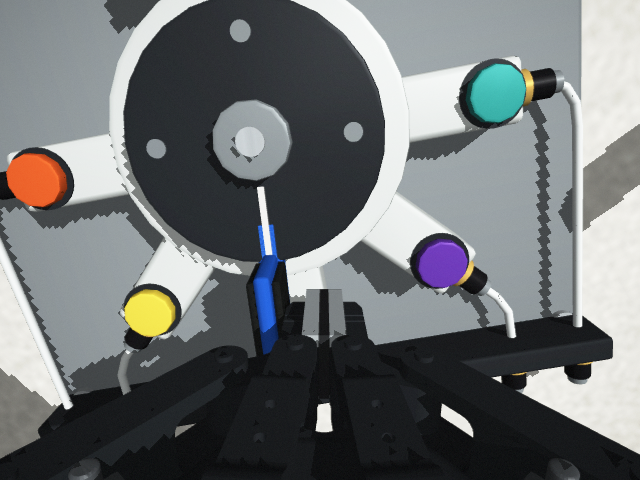

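>>> move_arm:
  rows:
    - {"tx": -0.0015,"ty": -0.006,"tz": 0.0005,"ax": 0,"ay": 0,"az": 5,"jaw": 255}
    - {"tx": -0.0015,"ty": -0.006,"tz": 0.0005,"ax": 0,"ay": 0,"az": 5,"jaw": 255}
    - {"tx": -0.0015,"ty": -0.0057,"tz": 0,"ax": 0,"ay": 0,"az": 5,"jaw": 255}
    - {"tx": -0.0015,"ty": -0.0057,"tz": 0,"ax": 0,"ay": 0,"az": 5,"jaw": 255}

```text
time: 4.85
tool_pos: [0.6674, -0.0507, 0.0599]
tool_rot: [0.006, 0.468, 0.884, 0.005]
contact_force: [0.3, 0.5, 0.7]
gripper_width: 0.0
```

```bash
python3 -c "
from h import *
plan(U(64,22),.058,65)
grab('wrist','w5.png');print(manip.state()['ft_torque'])"
```

```text
t 4.85 pos [ 0.6674 -0.0507  0.0599] unit mm [ 67.8 -11. ] F [0.3 0.5 0.7] w 0.0
shift mm [20.1 26.4  2.1] turn [  0.73   0.61 -30.85]
[ 0.01596644  0.03684073 -0.09882449]
```

View pics/w5.png

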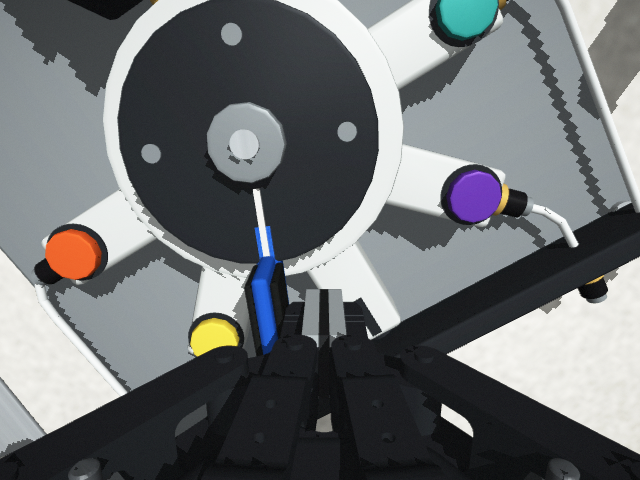

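>>> move_arm:
  rows:
    - {"tx": -0.0018,"ty": -0.0065,"tz": 0.001,"ax": 0.1,"ay": 0.1,"az": 5,"jaw": 255}
    - {"tx": -0.0018,"ty": -0.0065,"tz": 0.001,"ax": 0.1,"ay": 0.1,"az": 5,"jaw": 255}
    - {"tx": -0.0018,"ty": -0.006,"tz": 0.0005,"ax": 0.1,"ay": 0.1,"az": 5,"jaw": 255}
    - {"tx": -0.0018,"ty": -0.006,"tz": 0.0005,"ax": 0.1,"ay": 0.1,"az": 5,"jaw": 255}
    - {"tx": -0.0018,"ty": -0.006,"tz": 0.0005,"ax": 0.1,"ay": 0.1,"az": 5,"jaw": 255}

```text
time: 5.4
tool_pos: [0.6434, -0.0721, 0.0577]
tool_rot: [0.0, 0.65, 0.76, 0.005]
contact_force: [2.1, 1.3, 0.4]
gripper_width: 0.001
```

```bash
python3 -c "
from h import *
plan(U(64,22),.058,65)
grab('wrist','w6.png');print(manip.state()['ft_torque'])"
```

```text
t 5.4 pos [ 0.6434 -0.0721  0.0577] unit mm [ 55.1 -40.5] F [2.1 1.3 0.4] w 0.001
shift mm [46.9 42.3  0.3] turn [  0.6   -0.08 -56.12]
[ 0.10721779 -0.18510031 -0.00654697]
```

View pics/w6.png

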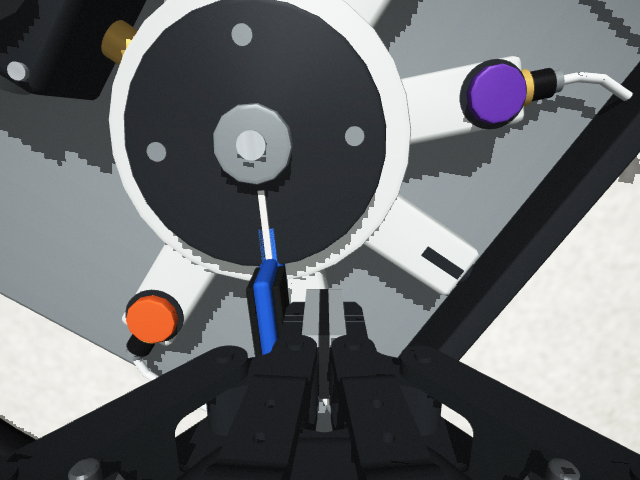

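>>> move_arm:
  rows:
    - {"tx": -0.0018,"ty": -0.006,"tz": 0.0005,"ax": 0,"ay": 0,"az": 5,"jaw": 255}
    - {"tx": -0.0018,"ty": -0.006,"tz": 0.0005,"ax": 0,"ay": 0,"az": 5,"jaw": 255}
    - {"tx": -0.0018,"ty": -0.006,"tz": 0.0005,"ax": 0,"ay": 0,"az": 5,"jaw": 255}
    - {"tx": -0.0018,"ty": -0.006,"tz": 0.0005,"ax": 0,"ay": 0,"az": 5,"jaw": 255}
    - {"tx": -0.0018,"ty": -0.006,"tz": 0.0005,"ax": 0,"ay": 0,"az": 5,"jaw": 255}

```text
time: 5.95
tool_pos: [0.6162, -0.0808, 0.0573]
tool_rot: [0.003, 0.799, 0.601, 0.008]
contact_force: [-0.1, 0.2, -0.1]
gripper_width: 0.001
```

```bash
python3 -c "
from h import *
plan(U(64,22),.058,65)
grab('wrist','w7.png');print(manip.state()['ft_torque'])"
```

```text
t 5.95 pos [ 0.6162 -0.0808  0.0573] unit mm [ 34.2 -59.9] F [-0.1  0.2 -0.1] w 0.001
shift mm [76.3 42.2  0.5] turn [  1.02   0.12 -81.08]
[-0.02848968  0.00069536  0.01308818]
```

View pics/w7.png

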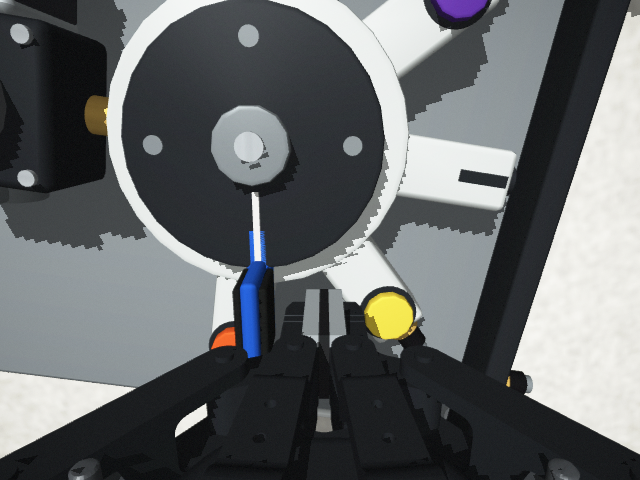

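>>> move_arm:
  rows:
    - {"tx": 0,"ty": 0.006,"tz": 0,"ax": 0,"ay": 0,"az": 0,"jaw": 255}
    - {"tx": 0,"ty": 0.005,"tz": -0.003,"ax": 0,"ay": 0,"az": 0,"jaw": 255}
    - {"tx": 0,"ty": 0,"tz": -0.02,"ax": 0,"ay": 0,"az": 0,"jaw": 255}
    - {"tx": 0,"ty": 0,"tz": -0.03,"ax": 0,"ay": 0,"az": 0,"jaw": 255}
    - {"tx": 0,"ty": 0,"tz": -0.03,"ax": 0.5,"ay": 0,"az": 0,"jaw": 255}
    - {"tx": 0,"ty": 0,"tz": -0.02,"ax": 0.5,"ay": 0,"az": 0,"jaw": 255}
    - {"tx": 0,"ty": 0,"tz": 0,"ax": 0,"ay": 0,"az": 0,"jaw": 255}

```text
time: 6.7
tool_pos: [0.6282, -0.0846, 0.1641]
tool_rot: [-0.005, 0.794, 0.608, 0.002]
contact_force: [-0.2, 0.3, -0.9]
gripper_width: 0.001
```

```bash
python3 -c "
from h import *
plan(U(-105,0),.16,-16)
print(manip.state()['joint_pos'])
grab('scene','s8.png');grab('wrist','w8.png')"
```

```text
t 6.7 pos [ 0.6282 -0.0846  0.1641] unit mm [ 46.6 -58.2] F [-0.2  0.3 -0.9] w 0.001
shift mm [  83.6 -139.2    5.7] turn [-0.37 -0.49  0.94]
[-0.25500363  0.12498646  1.6502553   0.00884327  1.37259323  0.00599353]
```

View pics/w8.png

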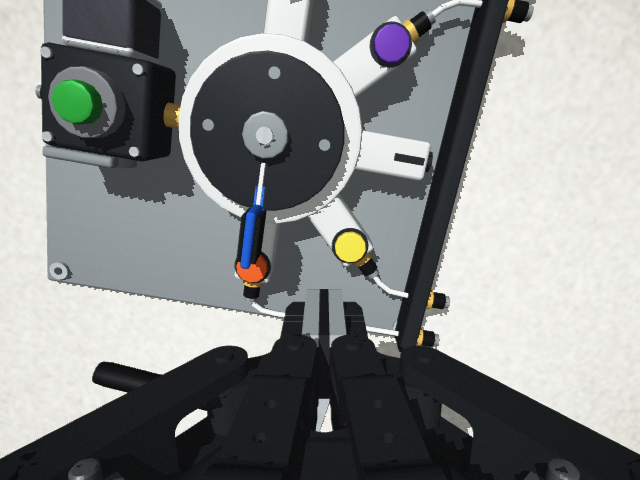

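View pics/s8.png

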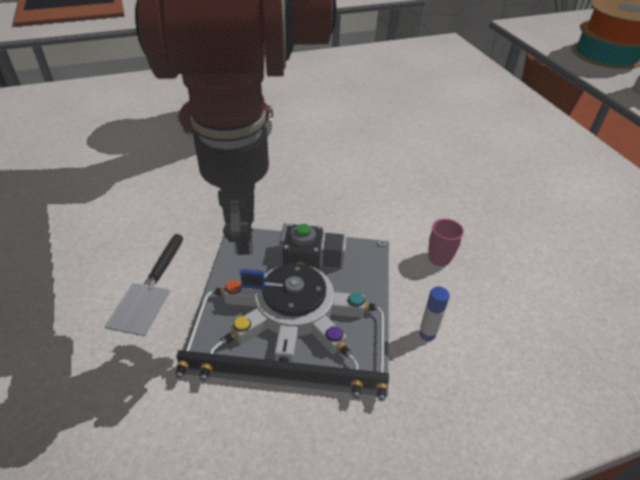

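```bash
python3 -c "
from h import *
for a in (-80,-85,-90,-95):
    p=[np.r_[U(r*np.cos(np.radians(a)),r*np.sin(np.radians(a))),.076] for r in (44,80)]
    print(a,[proj('w8',q).round() for q in p])
print(proj('w8',np.r_[U(-105,0),.074]),proj('w8',np.r_[U(0,-93),.04]))
print(ray('w8',76,101,.074)[:2],U(-105,0))
im=cv2.imread('pics/w8.png')[150:300,190:340];cv2.imwrite('pics/w8c.png',cv2.resize(im,(600,600),interpolation=2))"
```

```text
-80 [array([266., 211.]), array([269., 269.])]
-85 [array([260., 210.]), array([257., 268.])]
-90 [array([253., 209.]), array([246., 267.])]
-95 [array([247., 208.]), array([234., 265.])]
[73.36140884 97.74588531] [253.48620968 266.54755439]
[0.51615508 0.03041216] [0.51546869 0.03234134]
```

View pics/w8c.png

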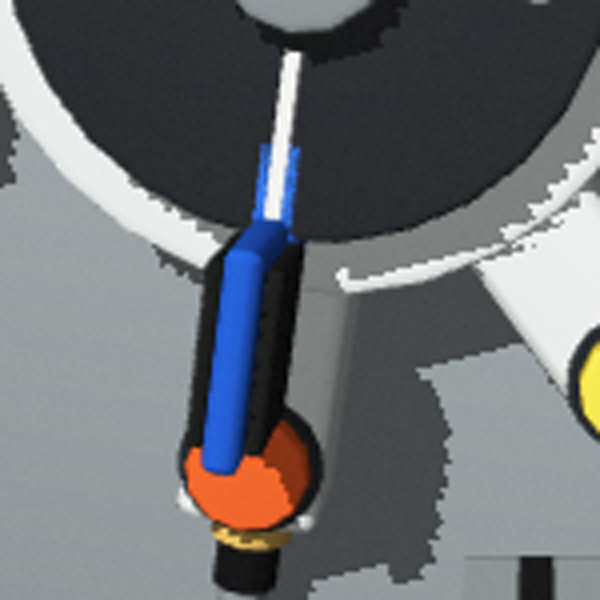

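>>> move_arm:
  rows:
    - {"tx": 0.012,"ty": -0.02,"tz": 0,"ax": 0,"ay": 0,"az": 0,"jaw": 255}
    - {"tx": 0.015,"ty": -0.025,"tz": 0,"ax": 0,"ay": 0,"az": 0.3,"jaw": 255}
    - {"tx": 0.015,"ty": -0.025,"tz": 0,"ax": 0,"ay": 0,"az": 0.3,"jaw": 255}
    - {"tx": 0.015,"ty": -0.025,"tz": 0,"ax": 0,"ay": 0,"az": 0,"jaw": 255}
    - {"tx": 0.012,"ty": -0.02,"tz": 0.005,"ax": 0,"ay": 0,"az": 0,"jaw": 255}
    - {"tx": 0.006,"ty": -0.01,"tz": 0.01,"ax": 0,"ay": 0,"az": 0,"jaw": 255}
    - {"tx": 0.003,"ty": -0.004,"tz": 0.01,"ax": 0,"ay": 0,"az": 0,"jaw": 255}
    - {"tx": 0,"ty": 0,"tz": 0,"ax": 0,"ay": 0,"az": 0,"jaw": 255}

```text
time: 7.6
tool_pos: [0.5113, 0.0296, 0.1205]
tool_rot: [-0.015, 0.796, 0.605, -0.008]
contact_force: [-0.4, 0.2, -0.1]
gripper_width: 0.001
```

```bash
python3 -c "
from h import *
plan(np.array([.5158,.0315]),.095,-16)"
```

```text
t 7.6 pos [0.5113 0.0296 0.1205] unit mm [-107.6   -4.2] F [-0.4  0.2 -0.1] w 0.001
shift mm [ 2.9  4.7 25.4] turn [-1.95 -0.29  0.54]
```

>>> move_arm:
  rows:
    - {"tx": 0.0015,"ty": 0.0025,"tz": 0.007,"ax": -1,"ay": -0.2,"az": 0.3,"jaw": 255}
    - {"tx": 0.001,"ty": 0.0015,"tz": 0.007,"ax": -0.6,"ay": 0,"az": 0,"jaw": 255}
    - {"tx": 0,"ty": 0,"tz": 0.006,"ax": 0,"ay": 0,"az": 0,"jaw": 255}
    - {"tx": 0,"ty": 0,"tz": 0,"ax": 0,"ay": 0,"az": 0,"jaw": 255}

```text
time: 8.0
tool_pos: [0.5168, 0.0292, 0.0975]
tool_rot: [-0.003, 0.798, 0.603, -0.002]
contact_force: [-0.4, 0.1, -0.6]
gripper_width: -0.003
```

```bash
python3 -c "
from h import *
plan(np.array([.5158,.0315]),.078,-16)
grab('scene','s9.png')
im=cv2.imread('pics/s9.png')[180:300,220:380];cv2.imwrite('pics/s9c.png',cv2.resize(im,(800,600),interpolation=2))"
```

```text
t 8.0 pos [0.5168 0.0292 0.0975] unit mm [-102.5   -2.3] F [-0.4  0.1 -0.6] w -0.003
shift mm [ 2.  -1.4 19.5] turn [-0.41 -0.01  0.16]
```

View pics/s9c.png

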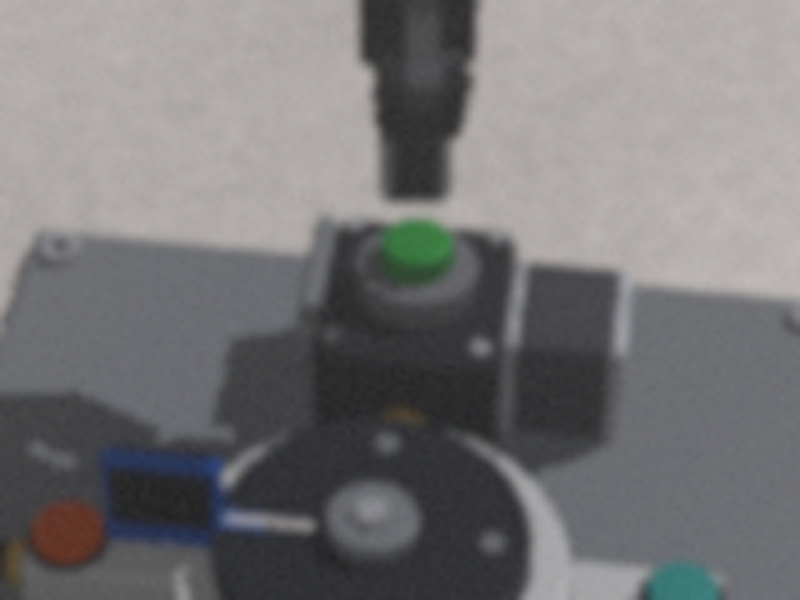

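>>> move_arm:
  rows:
    - {"tx": 0.001,"ty": -0.001,"tz": 0.006,"ax": -0.2,"ay": 0,"az": 0,"jaw": 255}
    - {"tx": 0.0005,"ty": 0,"tz": 0.006,"ax": 0,"ay": 0,"az": 0,"jaw": 255}
    - {"tx": 0,"ty": 0,"tz": 0.005,"ax": 0,"ay": 0,"az": 0,"jaw": 255}
    - {"tx": 0,"ty": 0,"tz": 0.002,"ax": 0,"ay": 0,"az": 0,"jaw": 255}
    - {"tx": 0,"ty": 0,"tz": 0,"ax": 0,"ay": 0,"az": 0,"jaw": 255}

```text
time: 8.55
tool_pos: [0.5175, 0.0305, 0.0784]
tool_rot: [-0.001, 0.798, 0.603, 0.0]
contact_force: [0.3, 0.9, 0.2]
gripper_width: -0.002
```

```bash
python3 -c "
from h import *
plan(np.array([.5158,.0315]),.068,-16)"
```

```text
t 8.55 pos [0.5175 0.0305 0.0784] unit mm [-102.4   -0.8] F [0.3 0.9 0.2] w -0.002
shift mm [ 0.5 -1.9 10.4] turn [-0.05 -0.04  0.13]
```

>>> move_arm:
  rows:
    - {"tx": 0.0005,"ty": -0.0015,"tz": 0.003,"ax": 0,"ay": 0,"az": 0,"jaw": 255}
    - {"tx": 0,"ty": 0,"tz": 0.003,"ax": 0,"ay": 0,"az": 0,"jaw": 255}
    - {"tx": 0,"ty": 0,"tz": 0.003,"ax": 0,"ay": 0,"az": 0,"jaw": 255}
    - {"tx": 0,"ty": 0,"tz": 0.001,"ax": 0,"ay": 0,"az": 0,"jaw": 255}

```text
time: 8.95
tool_pos: [0.5165, 0.0315, 0.0691]
tool_rot: [-0.0, 0.798, 0.603, 0.0]
contact_force: [-2.7, -1.0, 5.4]
gripper_width: -0.001
```

```bash
python3 -c "
from h import *
plan(np.array([.5158,.0315]),.068,-16)"
```

```text
t 8.95 pos [0.5165 0.0315 0.0691] unit mm [-103.7   -0.3] F [-2.7 -1.   5.4] w -0.001
shift mm [-0.2 -0.7  1.1] turn [-0.01 -0.04  0.14]
```

>>> move_arm:
  rows:
    - {"tx": 0,"ty": 0,"tz": 0.002,"ax": 0,"ay": 0,"az": 0,"jaw": 255}
    - {"tx": 0,"ty": 0,"tz": 0.001,"ax": 0,"ay": 0,"az": 0,"jaw": 255}

```text
time: 9.15
tool_pos: [0.5166, 0.0315, 0.0679]
tool_rot: [-0.001, 0.798, 0.603, -0.0]
contact_force: [-6.2, 0.3, 11.8]
gripper_width: -0.002
```

```bash
python3 -c "
from h import *
plan(np.array([.5158,.0315]),.068,-16)"
```

```text
t 9.15 pos [0.5166 0.0315 0.0679] unit mm [-103.6   -0.3] F [-6.2  0.3 11.8] w -0.002
shift mm [-0.2 -0.8 -0.1] turn [-0.08 -0.01  0.15]
```

>>> move_arm:
  rows:
    - {"tx": 0,"ty": 0,"tz": 0.0015,"ax": 0,"ay": 0,"az": 0,"jaw": 255}
    - {"tx": 0,"ty": 0,"tz": 0.001,"ax": 0,"ay": 0,"az": 0,"jaw": 255}

```text
time: 9.35
tool_pos: [0.5166, 0.0315, 0.068]
tool_rot: [-0.001, 0.798, 0.603, -0.001]
contact_force: [-4.7, 0.3, 7.1]
gripper_width: 0.004
```

```bash
python3 -c "
from h import *
plan(np.array([.5158,.0315]),.068,-16)
grab('scene','s10.png')
im=cv2.imread('pics/s10.png')[180:300,220:380];cv2.imwrite('pics/s10c.png',cv2.resize(im,(800,600),interpolation=2))"
```

```text
t 9.35 pos [0.5166 0.0315 0.068 ] unit mm [-103.6   -0.3] F [-4.7  0.3  7.1] w 0.004
shift mm [-0.2 -0.8  0. ] turn [-0.18  0.02  0.17]
```

View pics/s10c.png

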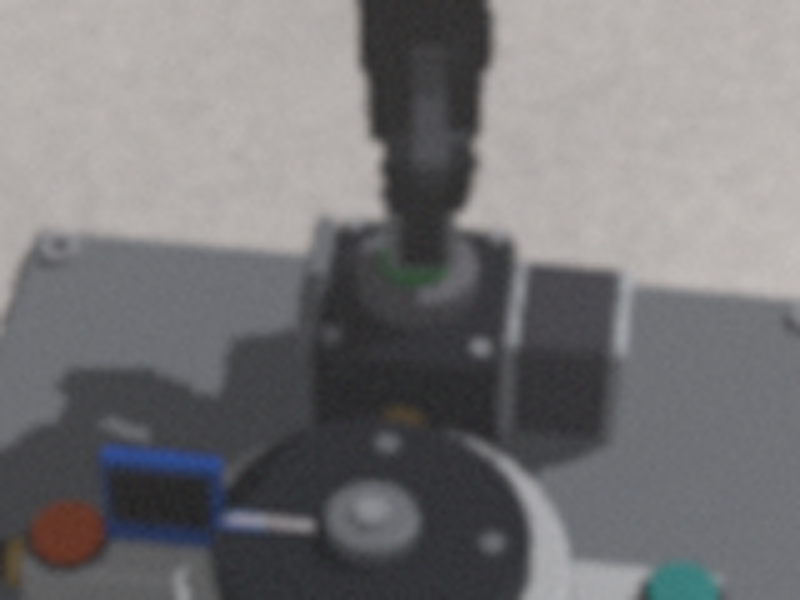

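>>> move_arm:
  rows:
    - {"tx": 0,"ty": 0,"tz": 0.003,"ax": 0,"ay": 0,"az": 0,"jaw": 255}
    - {"tx": 0,"ty": 0,"tz": 0.003,"ax": 0,"ay": 0,"az": 0,"jaw": 255}

```text
time: 9.6
tool_pos: [0.5168, 0.0315, 0.0677]
tool_rot: [-0.002, 0.798, 0.603, -0.003]
contact_force: [-13.0, 0.2, 22.9]
gripper_width: -0.003
```

Bottomed out (23 N, no more travel). Release straight up and go clear.

>>> move_arm:
  rows:
    - {"tx": 0,"ty": 0,"tz": -0.004,"ax": 0,"ay": 0,"az": 0,"jaw": 255}
    - {"tx": 0,"ty": 0,"tz": -0.01,"ax": 0,"ay": 0,"az": 0,"jaw": 255}
    - {"tx": 0,"ty": 0,"tz": -0.03,"ax": 0,"ay": 0,"az": 0,"jaw": 255}
    - {"tx": 0,"ty": 0,"tz": -0.04,"ax": 0,"ay": 0,"az": 0,"jaw": 255}
    - {"tx": 0,"ty": 0,"tz": -0.04,"ax": 0,"ay": 0,"az": 0,"jaw": 255}
    - {"tx": 0.02,"ty": 0,"tz": -0.03,"ax": 0,"ay": 0,"az": 0,"jaw": 255}
    - {"tx": 0.03,"ty": 0,"tz": -0.02,"ax": 0,"ay": 0,"az": 0,"jaw": 255}
    - {"tx": 0.03,"ty": 0,"tz": 0,"ax": 0,"ay": 0,"az": 0,"jaw": 255}
    - {"tx": 0.03,"ty": 0,"tz": 0,"ax": 0,"ay": 0,"az": 0,"jaw": 255}
    - {"tx": 0.02,"ty": 0,"tz": 0,"ax": 0,"ay": 0,"az": 0,"jaw": 255}
    - {"tx": 0,"ty": 0,"tz": 0,"ax": 0,"ay": 0,"az": 0,"jaw": 255}
    - {"tx": 0,"ty": 0,"tz": 0,"ax": 0,"ay": 0,"az": 0,"jaw": 255}

```text
time: 10.8
tool_pos: [0.5565, 0.1607, 0.2515]
tool_rot: [-0.0, 0.798, 0.602, 0.002]
contact_force: [0.6, -2.3, 0.1]
gripper_width: -0.002
```

```bash
python3 -c "
from h import *
plan(U(-105,0),.2,-16)
grab('scene','s11.png');grab('top','t11.png')
a=cv2.imread('pics/s11.png')[180:390,90:500];b=cv2.imread('pics/t11.png')[100:310,160:460]
cv2.imwrite('pics/f11.png',np.vstack([cv2.resize(a,(585,300),interpolation=2),cv2.resize(b,(585,300),interpolation=2)]))"
```

```text
t 10.8 pos [0.5565 0.1607 0.2515] unit mm [-122.1  133.7] F [ 0.6 -2.3  0.1] w -0.002
shift mm [-134.9   -4.3   51.1] turn [ 0.11 -0.17  0.06]
```

View pics/f11.png

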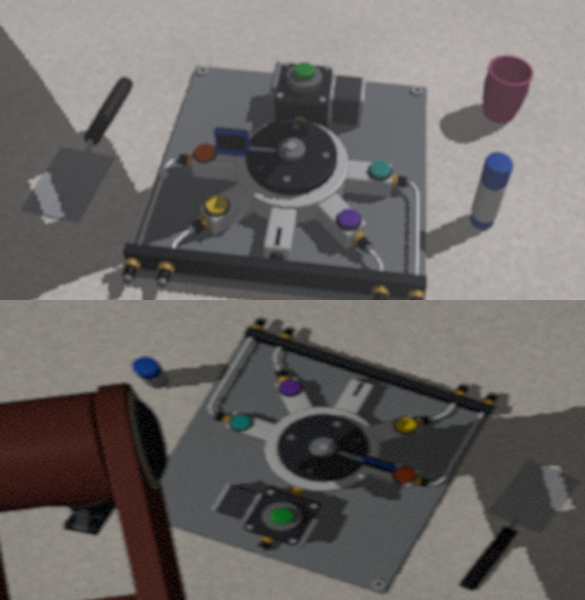

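The button is back up, the tab points at orange, the bystanders have not moved, and the arm is clear.

>>> move_arm:
  rows:
    - {"tx": 0,"ty": 0,"tz": 0,"ax": 0,"ay": 0,"az": 0,"jaw": 255}
    - {"tx": 0,"ty": 0,"tz": 0,"ax": 0,"ay": 0,"az": 0,"jaw": 255}
    - {"tx": 0,"ty": 0,"tz": 0,"ax": 0,"ay": 0,"az": 0,"jaw": 255}

```text
time: 11.2
tool_pos: [0.556, 0.1578, 0.251]
tool_rot: [-0.0, 0.8, 0.6, 0.001]
contact_force: [-0.8, 0.1, 0.0]
gripper_width: 0.001
```

```bash
python3 -c "
from h import *
print(manip.job_done(), manip.state()['contact_force'])"
```

```text
the job is handed in; nothing more can be done
the job is handed in; nothing more can be done
```

The selector is on orange, the green button has been pressed and let back up, and the job was handed in after about 11 s.

- **Selector:** I pushed the tab clockwise with the shut fingertips, only on its counterclockwise side. The force reading was at most about 2.5 N each time I checked. It clicked into the port at -90°, and in the wrist picture taken then its outer end stood at pixel (245, 267), against (246, 267) expected for -90°.
- **Button:** I pressed it until it stopped, with the fingertip at 67.7 mm (68 mm expected fully down). The last push reached 23 N upward plus about 13 N sideways, well above the 5 N spring and under the 40 N limit.
- **Last check:** The final pictures show the button back up and the tab still at orange. The glue stick, scraper and pot look unmoved by eye; I did not measure them. The arm finished at 0.25 m height, clear of everything, with under 1 N on the tool.

One disagreement: the scene and wrist cameras differed from the top camera's positions by about 2–3 mm, which affected nothing.

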